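# Check the centrifuge rotor by hand

## Robot

A 6-joint arm with a two-finger parallel gripper is mounted at the origin on a cart in front of the work surface, level with it; the furniture and walls round the work are solid. World frame = base frame: x ahead of the robot, y to its left, z up, the work surface at z = 0. Lengths are in m, angles in rad, forces in N, time in s.
With the tool pointing down it reaches from about 0.4 to 0.925 m from the base axis. Payload 3.4 kg.
Tool frame: the origin (TCP) lies between the finger pads; the fingertips stand 22 mm ahead of it and the grasp point (between the pads) lies 3 mm ahead of it (bot.finger_overhang is the distance from the TCP to the fingertips, in m); x points along the fingers, z is the direction in which the jaws open and shut, and the axes are right-handed (so a half turn about x gives the same grasp; the last joint's range is limited). The gripper opens to 85 mm and grips with 20 to 120 N. Pads are 22 mm wide; open, the fingers measure 114 mm over their backs; the gripper's body (76 mm by 85 mm) begins 54 mm behind the grasp point. The pads swing forward as they close: fully open they stand 13 mm farther back than shut.
Start: joints at [1.218, 0.307, 1.506, -0, 1.328, -0.073], TCP at [0.158, 0.553, 0.253] pointing down, gripper open.
Joint ranges: [-3.12, 3.12], [-1.05, 2.28], [0.14, 2.33], [-1.42, 4.57], [0.1, 2.73], [-2.68, 2.68]. Speed limits (rad/s): [2.57, 2.57, 3.14, 3.14, 3.14, 3.14].

## Interface

Orientations are given as a 3x3 rotation matrix whose columns are the frame's x, y, z axes.
In Python, from rig import bot, eyes, workorder, models gives the robot as it stands.
- The arm moves only by the tool arm_command, never from a script. Its argument "targets" is a list of rows, each an object with "delta_pos": the shift along the world's x, y, z in units of 25 mm (1.0 is 25 mm), a list of three; "twist": the turn, a rotation vector about the world's x, y, z in units of 8 degrees (1.0 is 8 degrees), a list of three; "gripper": the closure in counts, from 0 (fully open) to 255 (shut). A call has 1 to 12 rows; each row is the pose to reach, as a shift and turn from the pose commanded when the call began; what a row does not reach only later rows make up. A row lasts 1/8 s, in which the tool goes at most 62.5 mm and 10.7 degrees, less where a joint would pass 70% of its speed; a pose out of reach is approached as far as the arm can. A call with a gripper value outside its range is refused whole. The fingers move at their own pace and stop on an object; "newtons" is the grip in N (left out, the last holds). Time passes only in rows, so rows that repeat a pose let the fingers close. It gives the time, the measured TCP pose, the force and the opening at its end, in the units of the state.
- bot.observe(): the state, without advancing time (a new reading comes with each control period).
- eyes.camera(name): name is "scene" or "top" or "wrist"; returns the picture (480x640x3 uint8, blue, green, red); there is no depth.
- eyes.camera_model(name): a dict with "fx", "fy", "cx", "cy" (pixels), "pose" (4x4, takes a point from camera to world coordinates). Camera axes: x right, y up, looking along -z (the intrinsics and any distortion apply to the point x, -y, -z); pixel columns grow to the right and rows downward; lengths in m; the calibration is good to about 2 mm. A picture is of the moment at which its call begins: read the wrist's pose just before it. camera_model takes no time and is no camera call; for the wrist camera it gives the pose at the moment of the call.
- workorder.close_job(): hands the job in, once; it reports no verdict.
Trained networks look in the newest picture that a camera, given by its name, has taken for a name from the list of things; names that differ only in an ending like _2 or _b are one class to them, and where a whole thing is asked for, a point or a joint stands for the part that bears it (a point fixed in the world has none). Each returns a list of dicts, best first, with "p" (0 to 1); they miss things now and then, are a little off and sometimes report something else, mostly with a low value. They report only what shows in the picture. A call takes as long as a camera call.
- models.search_frame(thing, camera): "location" ([x, y, z] in m, in world coordinates, good to about 4 mm: the middle of the surface that is visible of it).
- models.tip_of(thing, camera): "location" ([x, y, z] in m, in world coordinates, good to about 4 mm: a listed point, or the origin of a listed thing).
The state is a dict: "clock": time; "q": joint angles; "joint_vel": joint speeds; "tau": joint torques, N m; "position": TCP position; "tool_rot": TCP orientation; "force": force on the tool from outside, world axes, zero at the start; "moment": the same for the moment, N m; "grip_width": finger opening in m.
Only numpy, scipy, OpenCV 4.12 (cv2) and the standard library are available. Lean on these libraries where they do the work, as an engineer would, in place of code of your own. Each camera call takes 0.05 s, during which the arm holds its last target. There are 200 camera calls.

## Task

Check by hand that the rotor of the bench centrifuge turns freely: open the lid as far as it goes, give the rotor a push so that it runs on by itself with nothing touching it, then shut the lid again fully without slamming it. The lid's catch may or may not be holding and nothing shows which, so try the lid by its knob and, if it is held, turn the knob until the lid comes free. Leave the bottle, the beaker and the block of sample tubes beside the centrifuge where they stand.

Things in the scene. Friction and masses are not known exactly. Their poses are not given: they have to be found in the camera images.
- centrifuge: Grey bench centrifuge, fixed, 285 x 250 x 124 mm with lid shut. Origin on the worktop under the rotor axis; x from its front (robot side) to its back, y to its left. Front 155 mm before the origin, back 130 mm behind, sides at y = +/-125 mm; deck 105 mm up, in it a round bowl about the rotor axis, radius 88 mm, floor 30 mm up.
- lid (a joint): Lid, rad: 0 shut, 0.85 fully open (a stop). Swings up about its back edge; a stiff hinge holds it where it is left (5 N at the knob lifts it). Fully open it slants over the rotor: the rotor is reached only from the front, the tool leaning back towards the robot.
- lid_hinge (a point): Middle of the hinge line, which runs along the centrifuge's y: 118 mm behind the rotor axis, 106 mm above the worktop. Axes as the centrifuge's.
- lid_edge (a point): Middle of the lid's free (front) edge, on its underside, 268 mm from the hinge line; moves with the lid (x from this edge to the hinge, z the lid's outward normal). Lid 18 mm thick, 238 mm wide. Fully open, this point is 59 mm before the rotor axis, 307 mm above the worktop.
- knob_grip (a point): Grip point of the catch knob, on its axis; axes as lid_edge. Round black knurled knob, 42 mm across, 36 mm high, on the lid's upper face, 241 mm from the hinge line; the point is 26 mm above that face, 13 mm below the knob's top. Turns endlessly both ways (friction 0.1 N m), without stop or mark.
- strike_plate (a point): Centre of the catch's slot in the deck, under the knob. A crossbar below the knob hooks under this plate (lid held, 2 to 3 mm play at the knob) over some 76 degrees of knob angle and passes its slot (lid free) over the next 104, and so on. Start angle unknown. When held, a quarter turn either way frees the lid; leave the knob at that angle, or the lid cannot go down.
- rotor (a joint): Rotor angle, rad, no limits, growing anticlockwise from above; at 0 and each half turn its crossbar lies along the centrifuge's x. Crossbar 16 mm wide through the hub (radius 20 mm); at either end an upright metal cup, 34 mm across, centred 58 mm from the axis, held in a yoke 44 mm wide across the bar. Both sides of the bar are open to the bowl floor. Pushed, it coasts for seconds.
- rotor_centre (a point): On the rotor axis, level with the cups' tops: 92 mm above the worktop, 13 mm below the deck, 62 mm above the bowl floor. The crossbar's top lies 9 mm below it, its underside 23 mm below; the hub's nut rises 7 mm above it. Axes as the centrifuge's (it does not turn with the rotor).
- reagent_bottle: White reagent bottle, 60 mm across, 118 mm high, left of the centrifuge; origin under its centre. Leave alone.
- beaker: Glass beaker, 71 mm across, 90 mm high, in front of the bottle; origin under its centre. Leave alone.
- tube_block: Aluminium tube block 34 x 120 x 40 mm with two capped tubes in it (they stand up to 90 mm), right of the centrifuge; origin under its centre. Leave alone.

How it is judged:
By the outcome, as a careful person would: the job done as asked, in the order asked, and still so for the second after the job is handed in, with the robot touching nothing.
It also fails if it takes over 72 s, if anything falls off the work surface, if the arm or the gripper's body presses on something with over 40 N, if the wrist force passes 120 N, or if a joint passes its speed limit or range.

## Working session

There is one attempt and no reset: what is moved stays moved. The work goes in short steps, Python scripts to look and compute and a tool call to move; the robot and the scene stay as the last step left them, time stands still between calls to the robot, and variables do not carry over. Pictures are saved under pics/ and viewed, about 8 in all and at most 12, crops included, and the job is handed in when it is done.

Besides the shell and the picture viewer there is one more tool, called after "Request:" as name(argument=value, ...) on one line, values as JSON. arm_command: Moves the arm, as the interface text tells. Its arguments: {"type":"object","properties":{"targets":{"type":"array","items":{"type":"object","properties":{"delta_pos":{"type":"array","items":{"type":"number"}},"twist":{"type":"array","items":{"type":"number"}},"gripper":{"type":"number"}}}},"newtons":{"type":"number"}},"required":["targets"]}

```bash
ls; mkdir -p pics; python3 - <<'E'
from rig import bot,eyes,models
import cv2,numpy as np
s=bot.observe();print(s['clock'],s['position'],np.round(s['tool_rot'],3).tolist(),s['force'],s['grip_width'],bot.finger_overhang)
for c in ['scene','top']:
    im=eyes.camera(c);cv2.imwrite(f'pics/{c}0.png',im)
    m=eyes.camera_model(c);print(c,m['fx'],np.round(m['pose'],3).tolist())
    for t in ['centrifuge','lid_hinge','lid_edge','knob_grip','strike_plate','rotor_centre','reagent_bottle','beaker','tube_block']:
        print(t,[(np.round(d['location'],4).tolist(),round(d['p'],2)) for d in models.tip_of(t,c)[:2]])
a=cv2.imread('pics/scene0.png');b=cv2.imread('pics/top0.png')
cv2.imwrite('pics/both0.png',cv2.resize(np.vstack([a,b]),(400*1,600)))
print(bot.observe()['clock'])
E
```

```text
pics
0.0 [0.15803729 0.55215746 0.25237555] [[-0.001, -0.961, 0.275], [-0.002, 0.275, 0.961], [-1.0, 0.0, -0.002]] [0.08718076 0.40749997 0.6313057 ] 0.08521793206462824 0.022
scene 515.2905036887136 [[0.915, 0.228, -0.332, 0.196], [-0.402, 0.558, -0.726, -1.061], [0.02, 0.798, 0.603, 0.774], [0.0, 0.0, 0.0, 1.0]]
centrifuge [([0.5892, -0.3541, -0.0019], 0.91)]
lid_hinge [([0.6674, -0.444, 0.1122], 0.56)]
lid_edge [([0.4894, -0.2417, 0.1025], 0.71)]
knob_grip [([0.5067, -0.2639, 0.1499], 0.87)]
strike_plate [([0.5076, -0.2659, 0.1025], 0.76)]
rotor_centre [([0.5866, -0.3583, 0.0875], 0.76)]
reagent_bottle []
beaker [([0.6666, -0.4442, 0.1061], 0.61), ([0.4908, -0.2403, 0.1064], 0.36)]
tube_block [([0.4338, -0.5122, 0.0001], 0.84)]
top 560.052822166028 [[-0.025, 0.998, -0.049, 0.5], [-1.0, -0.026, -0.005, -0.235], [-0.006, 0.049, 0.999, 1.397], [0.0, 0.0, 0.0, 1.0]]
centrifuge [([0.587, -0.3559, 0.0006], 0.66)]
lid_hinge [([0.6616, -0.4433, 0.1089], 0.77)]
lid_edge [([0.4873, -0.2441, 0.1079], 0.9)]
knob_grip [([0.5102, -0.2641, 0.1552], 0.65)]
strike_plate [([0.5095, -0.2666, 0.1037], 0.57), ([0.6624, -0.4398, 0.1068], 0.31)]
rotor_centre [([0.5869, -0.354, 0.087], 0.67)]
reagent_bottle [([0.7222, -0.2252, 0.0018], 0.7)]
beaker [([0.6573, -0.1336, -0.0004], 0.69)]
tube_block [([0.4376, -0.5161, -0.0013], 0.65)]
1.0
```

View pics/scene0.png

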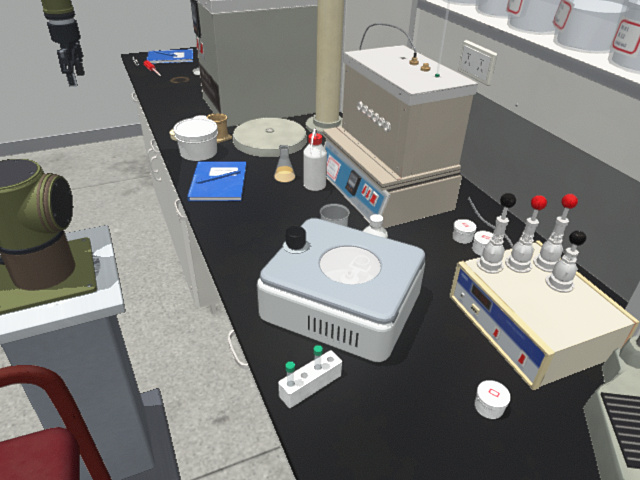

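View pics/top0.png

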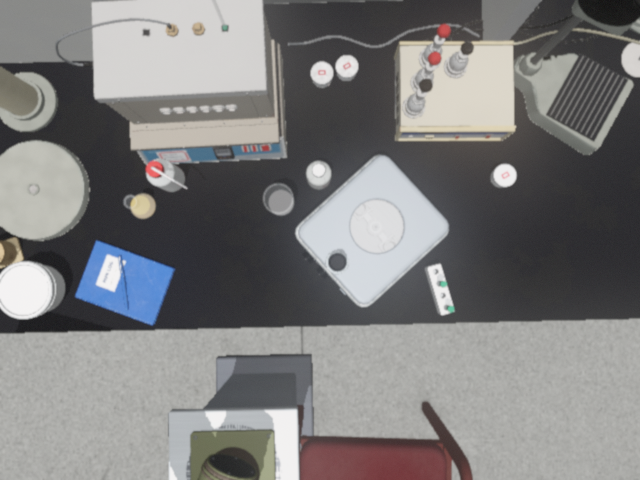

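The lid is shut, with the knob at top-view pixel (337,261) and scene pixel (295,238). The networks agree on the frame: origin about (0.587, -0.356), x axis at about -48.7°, knob about (0.507, -0.264, 0.15). I'm moving over the knob with the jaws along the centrifuge's x. If the lid is held, a quarter turn then brings them along y, which I want for lifting.

Request:
arm_command(targets=[{"delta_pos": [11.7, -14.1, 1.2], "twist": [0, 0, -7.7], "gripper": 0}, {"delta_pos": [11.7, -14.1, 1.2], "twist": [0, 0, -7.7], "gripper": 0}, {"delta_pos": [11.7, -14.1, 1.2], "twist": [0, 0, -7.7], "gripper": 0}, {"delta_pos": [11.7, -14.1, 1.2], "twist": [0, 0, -7.7], "gripper": 0}, {"delta_pos": [11.7, -14.1, 1.2], "twist": [0, 0, -7.7], "gripper": 0}, {"delta_pos": [11.7, -14.1, 1.2], "twist": [0, 0, -7.7], "gripper": 0}, {"delta_pos": [11.7, -14.1, 1.2], "twist": [0, 0, -9], "gripper": 0}, {"delta_pos": [14, -32.6, 0.5], "twist": [0, 0, -15.3], "gripper": 0}, {"delta_pos": [14, -32.6, 0.5], "twist": [0, 0, -15.3], "gripper": 0}, {"delta_pos": [14, -32.6, 0.5], "twist": [0, 0, -15.3], "gripper": 0}, {"delta_pos": [14, -32.6, 0.5], "twist": [0, 0, -15.3], "gripper": 0}, {"delta_pos": [14, -32.6, 0.5], "twist": [0, 0, -15.3], "gripper": 0}])

```text
clock: 2.5
position: [0.4831, -0.0942, 0.2718]
tool_rot: [[0.001, 0.751, 0.661], [0.0, 0.661, -0.751], [-1.0, 0.001, 0.001]]
force: [1.2, 0.2, 0.7]
grip_width: 0.0853
```

Request:
arm_command(targets=[{"delta_pos": [0.98, -6.8, -1], "gripper": 0}, {"delta_pos": [0.98, -6.8, -1], "gripper": 0}, {"delta_pos": [0.98, -6.8, -1], "gripper": 0}, {"delta_pos": [0.98, -6.8, -1], "gripper": 0}, {"delta_pos": [0.98, -6.8, -3], "gripper": 0}, {"delta_pos": [0.98, -6.8, -4], "gripper": 0}, {"delta_pos": [0.98, -6.8, -4.7], "gripper": 0}, {"delta_pos": [0.98, -6.8, -4.7], "gripper": 0}, {"delta_pos": [0.98, -6.8, -4.7], "gripper": 0}])

```text
$.targets[0]: bad value
```

```bash
python3 - <<'E'
from rig import bot,eyes,models
import cv2,numpy as np
im=eyes.camera('wrist');cv2.imwrite('pics/w1.png',im)
for c in ['wrist']:
    for t in ['knob_grip','lid_edge']:
        print(t,[(np.round(d['location'],4).tolist(),round(d['p'],2)) for d in models.tip_of(t,c)[:2]])
s=bot.observe();print(s['clock'],s['position'],s['force'],np.round(s['q'],3))
E
```

```text
knob_grip [([0.5047, -0.2613, 0.1537], 0.64)]
lid_edge [([0.4938, -0.2453, 0.1073], 0.79)]
2.65 [ 0.48334101 -0.09526094  0.27137439] [-0.28906625  0.12164115 -0.49375849] [-0.28   0.177  1.642 -0.     1.323  0.57 ]
```

View pics/w1.png

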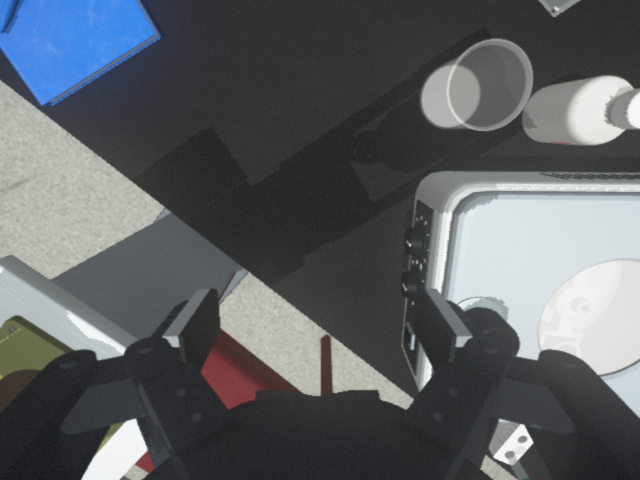

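The move was refused because twist is required. The wrist picture shows the open jaws and the centrifuge's front at the right, with the knob hidden behind the right finger (about 490,320). The wrist estimate (0.505, -0.261) agrees with the others.

Request:
arm_command(targets=[{"delta_pos": [0.95, -6.73, -1], "twist": [0, 0, 0], "gripper": 0}, {"delta_pos": [0.95, -6.73, -1], "twist": [0, 0, 0], "gripper": 0}, {"delta_pos": [0.95, -6.73, -1], "twist": [0, 0, 0], "gripper": 0}, {"delta_pos": [0.95, -6.73, -1], "twist": [0, 0, 0], "gripper": 0}, {"delta_pos": [0.95, -6.73, -3], "twist": [0, 0, 0], "gripper": 0}, {"delta_pos": [0.95, -6.73, -4], "twist": [0, 0, 0], "gripper": 0}, {"delta_pos": [0.95, -6.73, -4.7], "twist": [0, 0, 0], "gripper": 0}, {"delta_pos": [0.95, -6.73, -4.7], "twist": [0, 0, 0], "gripper": 0}])

```text
clock: 3.65
position: [0.5058, -0.2575, 0.1529]
tool_rot: [[-0.003, 0.746, 0.666], [0.003, 0.666, -0.746], [-1.0, -0.001, -0.004]]
force: [-0.2, 0.5, 0.4]
grip_width: 0.0852
```

Request:
arm_command(targets=[{"delta_pos": [0, 0, 0], "twist": [0, 0, 0], "gripper": 200}, {"delta_pos": [0, 0, 0], "twist": [0, 0, 0], "gripper": 200}, {"delta_pos": [0, 0, 0], "twist": [0, 0, 0], "gripper": 200}, {"delta_pos": [0, 0, 0], "twist": [0, 0, 0], "gripper": 200}, {"delta_pos": [0, 0, 0], "twist": [0, 0, 0], "gripper": 200}, {"delta_pos": [0, 0, 0], "twist": [0, 0, 0], "gripper": 200}], newtons=40)

```text
clock: 4.4
position: [0.509, -0.262, 0.156]
tool_rot: [[0.005, 0.748, 0.664], [-0.003, 0.664, -0.748], [-1.0, 0.002, 0.006]]
force: [2.9, -2.2, 6.0]
grip_width: 0.0413
```

Request:
arm_command(targets=[{"delta_pos": [0, 0, 0.15], "twist": [0, 0, 0], "gripper": 200}, {"delta_pos": [0, 0, 0.3], "twist": [0, 0, 0], "gripper": 200}, {"delta_pos": [0, 0, 0.4], "twist": [0, 0, 0], "gripper": 200}, {"delta_pos": [0, 0, 0.4], "twist": [0, 0, 0], "gripper": 200}])

```text
clock: 4.9
position: [0.5091, -0.2622, 0.1595]
tool_rot: [[0.002, 0.748, 0.664], [-0.001, 0.664, -0.748], [-1.0, 0.001, 0.003]]
force: [13.6, -9.6, -32.3]
grip_width: 0.0406
```

The lid is held: 32 N for 3.5 mm of lift. Back down, then a quarter turn.

Request:
arm_command(targets=[{"delta_pos": [0, 0, -0.3], "twist": [0, 0, 0], "gripper": 200}, {"delta_pos": [0, 0, -0.35], "twist": [0, 0, 1.2], "gripper": 200}, {"delta_pos": [0, 0, -0.35], "twist": [0, 0, 2.4], "gripper": 200}, {"delta_pos": [0, 0, -0.35], "twist": [0, 0, 3.6], "gripper": 200}, {"delta_pos": [0, 0, -0.35], "twist": [0, 0, 4.8], "gripper": 200}, {"delta_pos": [0, 0, -0.35], "twist": [0, 0, 6], "gripper": 200}, {"delta_pos": [0, 0, -0.35], "twist": [0, 0, 7.2], "gripper": 200}, {"delta_pos": [0, 0, -0.35], "twist": [0, 0, 8.4], "gripper": 200}, {"delta_pos": [0, 0, -0.35], "twist": [0, 0, 9.6], "gripper": 200}, {"delta_pos": [0, 0, -0.35], "twist": [0, 0, 10.6], "gripper": 200}, {"delta_pos": [0, 0, -0.35], "twist": [0, 0, 11.25], "gripper": 200}, {"delta_pos": [0, 0, -0.35], "twist": [0, 0, 11.25], "gripper": 200}])

```text
clock: 6.4
position: [0.5057, -0.2617, 0.1561]
tool_rot: [[-0.001, -0.665, 0.747], [-0.002, 0.747, 0.665], [-1.0, -0.001, -0.003]]
force: [-3.8, -4.0, 5.0]
grip_width: 0.0406
```

Request:
arm_command(targets=[{"delta_pos": [0, 0, 0.15], "twist": [0, 0, 0], "gripper": 200}, {"delta_pos": [0, 0, 0.3], "twist": [0, 0, 0], "gripper": 200}, {"delta_pos": [0, 0, 0.5], "twist": [0, 0, 0], "gripper": 200}, {"delta_pos": [0, 0, 0.5], "twist": [0, 0, 0], "gripper": 200}])

```text
clock: 6.9
position: [0.5069, -0.2631, 0.1675]
tool_rot: [[0.0, -0.664, 0.748], [-0.004, 0.748, 0.664], [-1.0, -0.003, -0.003]]
force: [1.8, -8.8, -3.9]
grip_width: 0.0406
```

The lid is free. I'm lifting it along its arc with the tool kept upright, so the pads pivot on the knob.

Request:
arm_command(targets=[{"delta_pos": [0.18, -0.21, 0.97], "twist": [0, 0, 0], "gripper": 200}, {"delta_pos": [0.42, -0.48, 1.88], "twist": [0, 0, 0], "gripper": 200}, {"delta_pos": [0.72, -0.82, 2.75], "twist": [0, 0, 0], "gripper": 200}, {"delta_pos": [1.08, -1.23, 3.57], "twist": [0, 0, 0], "gripper": 200}, {"delta_pos": [1.48, -1.69, 4.33], "twist": [0, 0, 0], "gripper": 200}, {"delta_pos": [1.94, -2.21, 5.02], "twist": [0, 0, 0], "gripper": 200}, {"delta_pos": [2.44, -2.77, 5.65], "twist": [0, 0, 0], "gripper": 200}, {"delta_pos": [2.7, -3.08, 5.93], "twist": [0, 0, 0], "gripper": 200}, {"delta_pos": [2.97, -3.38, 6.19], "twist": [0, 0, 0], "gripper": 200}, {"delta_pos": [2.97, -3.38, 6.19], "twist": [0, 0, 0], "gripper": 200}], newtons=30)

```text
clock: 8.15
position: [0.5776, -0.3448, 0.321]
tool_rot: [[-0.008, -0.663, 0.748], [0.003, 0.748, 0.663], [-1.0, 0.008, -0.004]]
force: [-5.5, -1.3, 0.3]
grip_width: 0.0407
```

Request:
arm_command(targets=[{"delta_pos": [0.15, -0.17, 0.12], "twist": [0, 0, 0], "gripper": 200}, {"delta_pos": [0.3, -0.34, 0.24], "twist": [0, 0, 0], "gripper": 200}, {"delta_pos": [0.3, -0.34, 0.24], "twist": [0, 0, 0], "gripper": 200}])

```text
clock: 8.52
position: [0.5843, -0.3526, 0.3269]
tool_rot: [[-0.01, -0.663, 0.748], [0.004, 0.748, 0.663], [-1.0, 0.01, -0.005]]
force: [-7.3, -0.3, 1.5]
grip_width: 0.0406
```

```bash
python3 - <<'E'
from rig import bot,eyes,models
import cv2,numpy as np
im=eyes.camera('scene');cv2.imwrite('pics/s2.png',im);cv2.imwrite('pics/s2c.png',cv2.resize(im[150:390,220:460],(600,600),interpolation=cv2.INTER_CUBIC))
for t in ['knob_grip','lid_edge','lid_hinge','rotor_centre']:
        print(t,[(np.round(d['location'],4).tolist(),round(d['p'],2)) for d in models.tip_of(t,'scene')[:2]])
s=bot.observe();print(s['clock'],s['position'],s['force'],np.round(s['q'],3))
E
```

```text
knob_grip [([0.5828, -0.3484, 0.3163], 0.84)]
lid_edge [([0.5463, -0.3082, 0.3034], 0.9)]
lid_hinge [([0.6655, -0.4427, 0.1084], 0.74), ([0.5067, -0.2688, 0.1038], 0.68)]
rotor_centre [([0.5849, -0.3571, 0.092], 0.64)]
8.775 [ 0.58433178 -0.35256181  0.32683516] [-5.82526379 -0.58184551  0.80449607] [-0.604  0.426  1.135 -0.002  1.591 -1.329]
```

View pics/s2c.png

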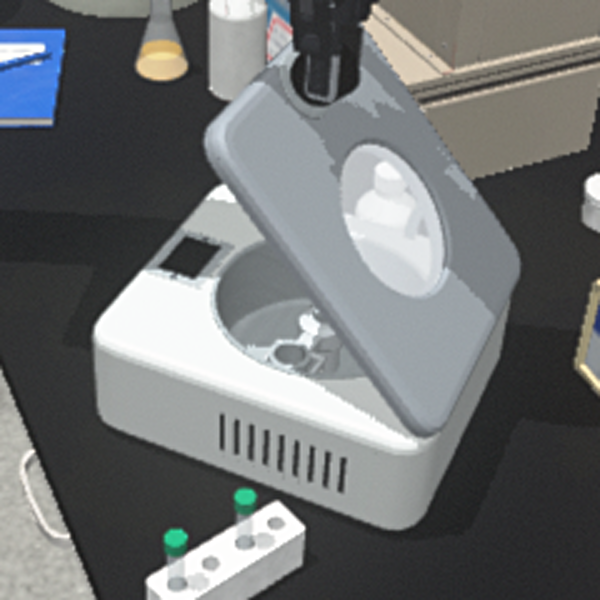

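The lid is nearly fully open. In the crop a rotor cup shows at (292,355), on the right and front side of the bowl. The stop isn't felt yet, so I'm pressing on a little.

Request:
arm_command(targets=[{"delta_pos": [0.15, -0.17, 0.13], "twist": [0, 0, 0], "gripper": 200}, {"delta_pos": [0.27, -0.31, 0.25], "twist": [0, 0, 0], "gripper": 200}, {"delta_pos": [0.4, -0.46, 0.35], "twist": [0, 0, 0], "gripper": 200}, {"delta_pos": [0.4, -0.46, 0.35], "twist": [0, 0, 0], "gripper": 200}])

```text
clock: 9.28
position: [0.5854, -0.3536, 0.3271]
tool_rot: [[-0.037, -0.664, 0.747], [0.029, 0.746, 0.665], [-0.999, 0.047, -0.008]]
force: [-23.4, 20.1, -12.4]
grip_width: 0.0406
```

```bash
python3 - <<'E'
from rig import bot,eyes,models
import numpy as np
eyes.camera('scene')
for t in ['knob_grip','lid_edge']:
        print(t,[(np.round(d['location'],4).tolist(),round(d['p'],2)) for d in models.tip_of(t,'scene')[:2]])
s=bot.observe();print(s['clock'],s['position'],s['force'],s['moment'])
E
```

```text
knob_grip [([0.5816, -0.3493, 0.3191], 0.85)]
lid_edge [([0.5461, -0.309, 0.3075], 0.61)]
9.425 [ 0.58536533 -0.35361663  0.32718488] [-22.83696561  19.23768627 -13.32980874] [ 3.164129    3.48414811 -0.05767483]
```

Request:
arm_command(targets=[{"delta_pos": [-0.38, 0.43, -0.33], "twist": [0, 0, 0], "gripper": 200}, {"delta_pos": [-0.38, 0.43, -0.33], "twist": [0, 0, 0], "gripper": 0}, {"delta_pos": [-0.38, 0.43, -0.33], "twist": [0, 0, 0], "gripper": 0}, {"delta_pos": [-0.38, 0.43, -0.33], "twist": [0, 0, 0], "gripper": 0}, {"delta_pos": [-0.38, 0.43, -0.33], "twist": [0, 0, 0], "gripper": 0}, {"delta_pos": [-0.38, 0.43, 0.8], "twist": [0, 0, 0], "gripper": 0}, {"delta_pos": [-0.38, 0.43, 2.3], "twist": [0, 0, 0], "gripper": 0}, {"delta_pos": [-2, 2.3, 3], "twist": [0, 0, 0], "gripper": 0}])

```text
clock: 10.42
position: [0.5524, -0.3114, 0.4121]
tool_rot: [[0.003, -0.663, 0.749], [-0.002, 0.749, 0.663], [-1.0, -0.004, 0.001]]
force: [0.2, 1.6, 0.3]
grip_width: 0.0856
```

```bash
cat > h.py <<'E'
from rig import bot,eyes,models
import cv2,numpy as np
O=np.array([.587,-.356,0]);a=np.deg2rad(-48.7)
C=np.array([[np.cos(a),-np.sin(a),0],[np.sin(a),np.cos(a),0],[0,0,1]])
def loc(w): return (C.T@(np.array(w)-O))*1000   # world -> centrifuge mm
def ray(m,u,v,z):
    d=m['pose'][:3,:3]@np.array([(u-m['cx'])/m['fx'],-(v-m['cy'])/m['fy'],-1]);o=m['pose'][:3,3]
    return o+d*(z-o[2])/d[2]
def proj(m,p):
    q=np.linalg.inv(m['pose'])@np.append(p,1);return m['cx']-m['fx']*q[0]/q[2],m['cy']+m['fy']*q[1]/q[2]
E
python3 - <<'E'
from h import *
im=eyes.camera('scene');m=eyes.camera_model('scene')
print('edge',[(np.round(loc(d['location'])),round(d['p'],2)) for d in models.tip_of('lid_edge','scene')[:2]])
print('cup',loc(ray(m,336.8,292,.092)), 'axis px',proj(m,O+[0,0,.092]))
cv2.imwrite('pics/s3.png',cv2.resize(im[225:325,290:390],(600,600),interpolation=cv2.INTER_CUBIC))
s=bot.observe();print(s['clock'],s['position'],s['force'],np.round(s['q'],3))
E
```

```text
edge [(array([-62.,   4., 305.]), 0.58)]
cup [ -1.3481436  -59.65717635  92.        ] axis px (np.float64(349.00968554759197), np.float64(274.47289068624013))
10.525 [ 0.54727731 -0.30541465  0.41532446] [ 0.23106538 -0.26484622  0.53150398] [-5.770e-01  3.090e-01  1.107e+00  1.000e-03  1.724e+00 -1.305e+00]
```

View pics/s3.png

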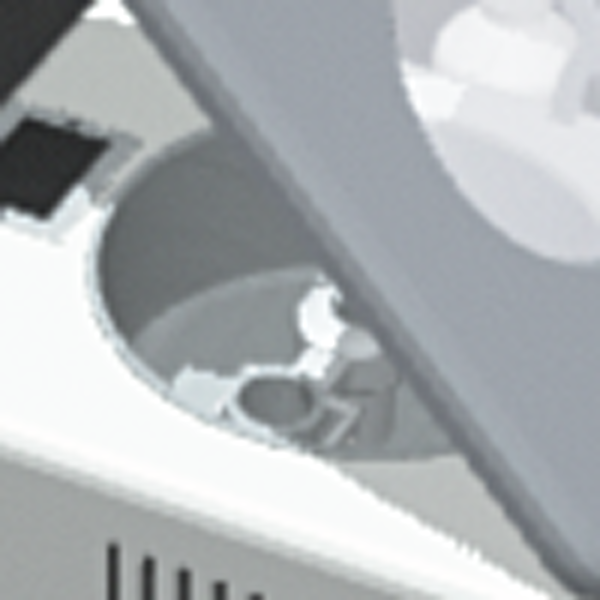

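The cup shows at crop (275,400), about (-1,-60) mm in centrifuge axes. The crossbar therefore lies along y (rotor near 90°), and I'll push the right-hand cup backwards from the front. Next I work out the poses.

```bash
cat >> h.py <<'E'
def pose(tip,lean):
    l=np.deg2rad(lean);X=np.array([np.sin(l),0,-np.cos(l)]);Z=np.array([0,1,0])
    R=C@np.c_[X,np.cross(Z,X),Z]
    return O+C@np.array(tip)/1000-R[:,0]*.022,R
def cmd(tip,lean):
    s=bot.observe();p,R=pose(tip,lean)
    rv=cv2.Rodrigues(R@np.array(s['tool_rot']).T)[0].ravel()
    return np.round((p-s['position'])/.025,2),np.round(np.rad2deg(rv)/8,2)
E
python3 - <<'E'
from h import *
s=bot.observe();m=eyes.camera_model('wrist')
print('cam in tool',np.array(s['tool_rot']).T@(m['pose'][:3,3]-s['position']),'loc',loc(s['position']))
for t in [(-200,-36,340),(-100,-36,200),(-38,-36,77)]: print(t,*cmd(t,33))
E
```

```text
cam in tool [-1.20930417e-01  7.31755429e-02 -5.11634037e-05] loc [-64.22000145   3.5441849  415.32446057]
(-200, -36, 340) [-5.09  3.4  -2.27] [-3.09 -2.72 -0.05]
(-100, -36, 200) [-2.45  0.39 -7.87] [-3.09 -2.72 -0.05]
(-38, -36, 77) [ -0.81  -1.47 -12.79] [-3.09 -2.72 -0.05]
```

Request:
arm_command(targets=[{"delta_pos": [-2.5, 1.7, 0], "twist": [0, 0, 0], "gripper": 255}, {"delta_pos": [-5.1, 3.4, -1], "twist": [-1, -0.9, 0], "gripper": 255}, {"delta_pos": [-5.1, 3.4, -2.3], "twist": [-2, -1.8, 0], "gripper": 255}, {"delta_pos": [-5.1, 3.4, -2.3], "twist": [-3.1, -2.7, 0], "gripper": 255}, {"delta_pos": [-3.8, 1.9, -5], "twist": [-3.1, -2.7, 0], "gripper": 255}, {"delta_pos": [-2.45, 0.4, -7.9], "twist": [-3.1, -2.7, 0], "gripper": 255}, {"delta_pos": [-2.45, 0.4, -7.9], "twist": [-3.1, -2.7, 0], "gripper": 255}, {"delta_pos": [-2.45, 0.4, -7.9], "twist": [-3.1, -2.7, 0], "gripper": 255}])

```text
clock: 11.52
position: [0.4878, -0.2991, 0.2105]
tool_rot: [[0.351, -0.562, 0.749], [-0.407, 0.629, 0.662], [-0.843, -0.538, -0.008]]
force: [0.3, 0.5, -0.3]
grip_width: 0.0
```

```bash
python3 - <<'E'
from h import *
im=eyes.camera('wrist');m=eyes.camera_model('wrist');cv2.imwrite('pics/w4.png',im)
for t in ['rotor_centre','strike_plate','lid_edge']:
    print(t,[(np.round(loc(d['location'])),round(d['p'],2)) for d in models.tip_of(t,'wrist')[:2]])
for p in [(0,0,92),(0,-58,92),(0,58,92),(-88,0,105)]: print(p,np.round(proj(m,O+C@np.array(p)/1000)))
print(cmd((-38,-36,77),33));s=bot.observe();print(s['clock'],loc(s['position']),s['force'],s['grip_width'],np.round(s['q'],2))
E
```

```text
rotor_centre [(array([-0., -2., 95.]), 0.75), (array([121.,  -1., 105.]), 0.64)]
strike_plate [(array([-119.,    2.,  101.]), 0.9)]
lid_edge []
(0, 0, 92) [359. 247.]
(0, -58, 92) [294. 247.]
(0, 58, 92) [424. 248.]
(-88, 0, 105) [373. 182.]
(array([ 1.53, -1.74, -4.82]), array([ 0.02, -0.02, -0.03]))
11.725 [-107.92415436  -35.99986611  215.89976096] [ 0.59272922 -0.13474817 -0.49605001] -8.995704110951505e-05 [-0.51  0.17  1.99 -0.41  0.47 -0.92]
```

View pics/w4.png

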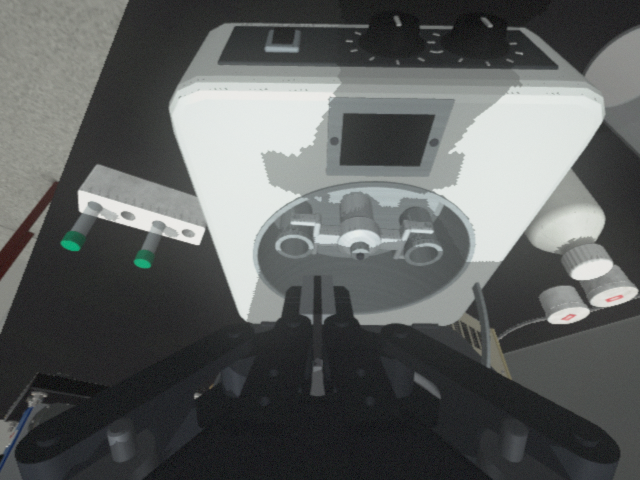

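The wrist view confirms it: cups at (295,243) and (423,248), hub at (359,245), all where predicted. Lowering the fingertips in front of the right cup's yoke.

Request:
arm_command(targets=[{"delta_pos": [0.75, -0.85, -2.4], "twist": [0, 0, 0], "gripper": 255}, {"delta_pos": [1.2, -1.4, -4], "twist": [0, 0, 0], "gripper": 255}, {"delta_pos": [1.53, -1.74, -4.8], "twist": [0, 0, 0], "gripper": 255}, {"delta_pos": [1.53, -1.74, -4.8], "twist": [0, 0, 0], "gripper": 255}])

```text
clock: 12.22
position: [0.5271, -0.3425, 0.0946]
tool_rot: [[0.357, -0.559, 0.748], [-0.41, 0.626, 0.664], [-0.839, -0.544, -0.006]]
force: [0.2, -0.2, 1.1]
grip_width: 0.0003
```

```bash
python3 - <<'E'
from h import *
s=bot.observe();print(s['clock'],loc(s['position']+s['tool_rot'][:,0]*.022),s['force'],np.round(s['q'],2))
E
```

```text
12.225 [-37.73933942 -36.1251112   76.13654644] [ 0.15931005 -0.15330329  1.0678675 ] [-0.55  0.43  2.03 -0.91  0.21 -0.43]
```

Request:
arm_command(targets=[{"delta_pos": [0.53, -0.6, 0], "twist": [0, 0, 0], "gripper": 255}, {"delta_pos": [1.1, -1.25, 0], "twist": [0, 0, 0], "gripper": 255}, {"delta_pos": [0.8, -0.9, 2.3], "twist": [0, 0, 0], "gripper": 255}, {"delta_pos": [-0.5, 0.6, 4.2], "twist": [0, 0, 0], "gripper": 255}, {"delta_pos": [-1.5, 1.7, 5], "twist": [0, 0, 0], "gripper": 255}])

```text
clock: 12.85
position: [0.4896, -0.2987, 0.2245]
tool_rot: [[0.363, -0.556, 0.748], [-0.411, 0.625, 0.664], [-0.836, -0.548, -0.002]]
force: [-0.1, -0.2, 0.6]
grip_width: 0.0001
```

```bash
python3 - <<'E'
from h import *
ims=[]
for i in range(4):
    ims.append(eyes.camera('wrist')[160:330,240:500]);s=bot.observe()
    print(s['clock'],loc(s['position']),s['force'],np.round(s['q'],2))
cv2.imwrite('pics/w5.png',cv2.resize(np.vstack([np.hstack(ims[:2]),np.hstack(ims[2:])]),(780,510)))
E
```

```text
12.9 [-112.54012373  -36.3488822   225.29811644] [-4.23951509  1.71582371  0.47904987] [-0.51  0.14  1.99 -0.4   0.49 -0.93]
12.95 [-110.69810653  -35.97696705  224.29029305] [0.29455253 0.05349633 0.01049455] [-0.51  0.15  1.99 -0.4   0.49 -0.93]
13.0 [-108.79921338  -35.62844191  223.59443421] [-0.31471253  0.16933271  0.30167241] [-0.51  0.15  1.98 -0.4   0.48 -0.93]
13.05 [-107.53188227  -35.54944932  222.73331124] [ 0.70274901 -0.34217663  0.48728902] [-0.51  0.16  1.98 -0.4   0.48 -0.93]
```

View pics/w5.png

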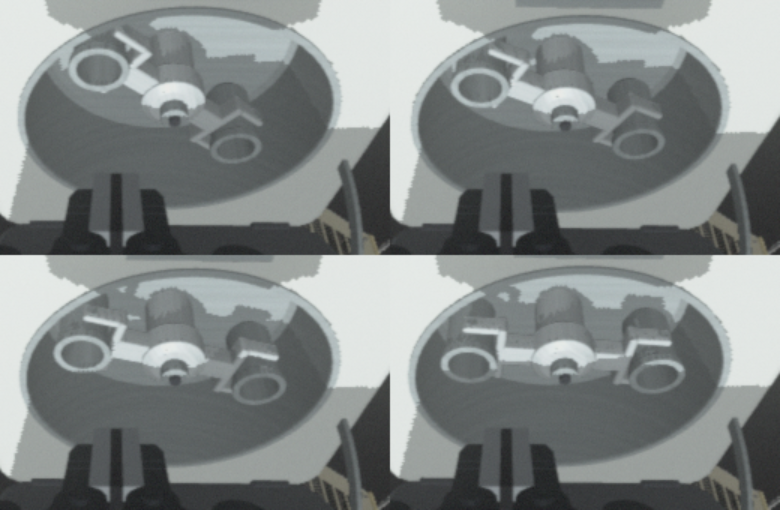

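The four frames span 0.15 s and show the cups turning anticlockwise by about 30° with the fingers clear, so the rotor runs freely at about 3.5 rad/s. Now back to the knob.

```bash
python3 - <<'E'
from h import *
print('A0',cmd((-200,-36,350),33))
s=bot.observe();_,R=pose((0,0,0),0)
for p in [(.544,-.308,.415),(.584,-.352,.415),(.584,-.352,.324)]:
    print(p,np.round((np.array(p)-s['position'])/.025,2))
print(np.round(np.rad2deg(cv2.Rodrigues(R@np.array(s['tool_rot']).T)[0].ravel())/8,2),s['clock'],loc(s['position']))
E
```

```text
A0 (array([-2.77,  3.13,  5.83]), array([ 0.03, -0.  , -0.04]))
(0.544, -0.308, 0.415) [ 2.19 -0.37  7.69]
(0.584, -0.352, 0.415) [ 3.79 -2.13  7.69]
(0.584, -0.352, 0.324) [ 3.79 -2.13  4.05]
[ 3.12  2.73 -0.05] 13.05 [-107.53188227  -35.54944932  222.73331124]
```

Request:
arm_command(targets=[{"delta_pos": [-1.4, 1.6, 2.5], "twist": [0, 0, 0], "gripper": 0}, {"delta_pos": [-2.8, 3.1, 4.5], "twist": [0, 0, 0], "gripper": 0}, {"delta_pos": [-2.8, 3.1, 6.8], "twist": [1, 0.9, 0], "gripper": 0}, {"delta_pos": [-1.5, 2.3, 8.3], "twist": [2.1, 1.8, 0], "gripper": 0}, {"delta_pos": [0.2, 1, 8.3], "twist": [3.1, 2.7, 0], "gripper": 0}, {"delta_pos": [2.2, -0.4, 8.3], "twist": [3.1, 2.7, 0], "gripper": 0}, {"delta_pos": [3.8, -2.1, 7.8], "twist": [3.1, 2.7, 0], "gripper": 0}, {"delta_pos": [3.8, -2.1, 7.8], "twist": [3.1, 2.7, 0], "gripper": 0}, {"delta_pos": [3.8, -2.1, 7.8], "twist": [3.1, 2.7, 0], "gripper": 0}])

```text
clock: 14.18
position: [0.5844, -0.3524, 0.4129]
tool_rot: [[-0.001, -0.665, 0.747], [0.002, 0.747, 0.665], [-1.0, 0.002, 0.0]]
force: [-1.6, 0.8, -1.0]
grip_width: 0.0854
```

```bash
python3 - <<'E'
from h import *
im=eyes.camera('wrist');cv2.imwrite('pics/w6.png',im)
for c in ['wrist']:
  for t in ['knob_grip','lid_edge']:
    print(t,[(np.round(d['location'],4),np.round(loc(d['location'])),round(d['p'],2)) for d in models.tip_of(t,c)[:2]])
s=bot.observe();print(s['clock'],s['position'],loc(s['position']),s['force'],s['grip_width'])
E
```

```text
knob_grip [(array([ 0.5802, -0.3516,  0.3171]), array([ -8.,  -2., 317.]), 0.74)]
lid_edge [(array([ 0.5504, -0.3115,  0.3044]), array([-58.,   2., 304.]), 0.89)]
14.325 [ 0.5834281  -0.35109289  0.41612651] [ -6.04399699   0.55525941 416.12650792] [-0.81674117  0.0913054  -0.17208115] 0.08511022992577227
```

The lid has stayed fully open, with the knob at (-8,-2,317) and expected at (-8,0,316). Down and grip.

Request:
arm_command(targets=[{"delta_pos": [-0.05, 0.05, -2], "twist": [0, 0, 0], "gripper": 0}, {"delta_pos": [-0.05, 0.05, -3.2], "twist": [0, 0, 0], "gripper": 0}, {"delta_pos": [-0.05, 0.05, -3.7], "twist": [0, 0, 0], "gripper": 0}, {"delta_pos": [-0.05, 0.05, -3.7], "twist": [0, 0, 0], "gripper": 0}, {"delta_pos": [-0.05, 0.05, -3.7], "twist": [0, 0, 0], "gripper": 200}, {"delta_pos": [-0.05, 0.05, -3.7], "twist": [0, 0, 0], "gripper": 200}, {"delta_pos": [-0.05, 0.05, -3.7], "twist": [0, 0, 0], "gripper": 200}, {"delta_pos": [-0.05, 0.05, -3.7], "twist": [0, 0, 0], "gripper": 200}, {"delta_pos": [-0.05, 0.05, -3.7], "twist": [0, 0, 0], "gripper": 200}], newtons=30)

```text
clock: 15.45
position: [0.5828, -0.351, 0.323]
tool_rot: [[0.001, -0.664, 0.748], [-0.001, 0.748, 0.664], [-1.0, -0.001, 0.0]]
force: [-2.2, 0.2, 5.6]
grip_width: 0.041
```

Request:
arm_command(targets=[{"delta_pos": [-0.27, 0.3, -0.27], "twist": [0, 0, 0], "gripper": 200}, {"delta_pos": [-0.54, 0.61, -0.55], "twist": [0, 0, 0], "gripper": 200}, {"delta_pos": [-1.04, 1.18, -1.17], "twist": [0, 0, 0], "gripper": 200}, {"delta_pos": [-1.49, 1.7, -1.86], "twist": [0, 0, 0], "gripper": 200}, {"delta_pos": [-1.9, 2.16, -2.63], "twist": [0, 0, 0], "gripper": 200}, {"delta_pos": [-2.25, 2.56, -3.44], "twist": [0, 0, 0], "gripper": 200}, {"delta_pos": [-2.4, 2.73, -3.87], "twist": [0, 0, 0], "gripper": 200}, {"delta_pos": [-2.55, 2.9, -4.31], "twist": [0, 0, 0], "gripper": 200}, {"delta_pos": [-2.67, 3.04, -4.76], "twist": [0, 0, 0], "gripper": 200}, {"delta_pos": [-2.79, 3.18, -5.22], "twist": [0, 0, 0], "gripper": 200}, {"delta_pos": [-2.89, 3.29, -5.69], "twist": [0, 0, 0], "gripper": 200}, {"delta_pos": [-2.89, 3.29, -5.69], "twist": [0, 0, 0], "gripper": 200}])

```text
clock: 16.95
position: [0.5105, -0.2678, 0.1776]
tool_rot: [[-0.001, -0.664, 0.747], [0.002, 0.747, 0.664], [-1.0, 0.002, 0.001]]
force: [1.8, 3.7, -4.6]
grip_width: 0.0414
```

Request:
arm_command(targets=[{"delta_pos": [-0.01, 0.01, -0.12], "twist": [0, 0, 0], "gripper": 200}, {"delta_pos": [-0.03, 0.03, -0.24], "twist": [0, 0, 0], "gripper": 200}, {"delta_pos": [-0.04, 0.05, -0.36], "twist": [0, 0, 0], "gripper": 200}, {"delta_pos": [-0.06, 0.07, -0.48], "twist": [0, 0, 0], "gripper": 200}, {"delta_pos": [-0.07, 0.08, -0.58], "twist": [0, 0, 0], "gripper": 200}, {"delta_pos": [-0.08, 0.09, -0.66], "twist": [0, 0, 0], "gripper": 200}, {"delta_pos": [-0.09, 0.1, -0.74], "twist": [0, 0, 0], "gripper": 200}, {"delta_pos": [-0.1, 0.11, -0.82], "twist": [0, 0, 0], "gripper": 200}, {"delta_pos": [-0.1, 0.12, -0.9], "twist": [0, 0, 0], "gripper": 200}, {"delta_pos": [-0.1, 0.12, -0.96], "twist": [0, 0, 0], "gripper": 200}, {"delta_pos": [-0.1, 0.12, -0.96], "twist": [0, 0, 0], "gripper": 200}])

```text
clock: 18.32
position: [0.5077, -0.2646, 0.1566]
tool_rot: [[-0.0, -0.664, 0.748], [0.002, 0.748, 0.664], [-1.0, 0.001, 0.001]]
force: [-2.1, 8.8, 13.1]
grip_width: 0.0411
```

Request:
arm_command(targets=[{"delta_pos": [0, 0, -0.08], "twist": [0, 0, 0], "gripper": 200}, {"delta_pos": [0, 0, -0.16], "twist": [0, 0, 0], "gripper": 200}, {"delta_pos": [0, 0, -0.16], "twist": [0, 0, 0], "gripper": 200}])

```text
clock: 18.7
position: [0.508, -0.2646, 0.1561]
tool_rot: [[0.002, -0.664, 0.747], [0.0, 0.747, 0.664], [-1.0, -0.001, 0.002]]
force: [-8.3, 11.6, 34.3]
grip_width: 0.0411
```

It's seated: 34 N moved it only 0.5 mm further, and the height matches the shut height from the start. Relax, release and lift away.

Request:
arm_command(targets=[{"delta_pos": [0, 0, 0.16], "twist": [0, 0, 0], "gripper": 200}, {"delta_pos": [0, 0, 0.2], "twist": [0, 0, 0], "gripper": 0}, {"delta_pos": [0, 0, 0.2], "twist": [0, 0, 0], "gripper": 0}, {"delta_pos": [0, 0, 0.2], "twist": [0, 0, 0], "gripper": 0}, {"delta_pos": [0, 0, 0.2], "twist": [0, 0, 0], "gripper": 0}, {"delta_pos": [0, 0, 0.8], "twist": [0, 0, 0], "gripper": 0}, {"delta_pos": [0, 0, 2.5], "twist": [0, 0, 0], "gripper": 0}, {"delta_pos": [-1, 1.2, 4.5], "twist": [0, 0, 0], "gripper": 0}, {"delta_pos": [-2, 4, 5], "twist": [0, 0, 0], "gripper": 0}, {"delta_pos": [-2, 6, 5], "twist": [0, 0, 0], "gripper": 0}, {"delta_pos": [-2, 6, 5], "twist": [0, 0, 0], "gripper": 0}])

```text
clock: 20.08
position: [0.4572, -0.112, 0.2783]
tool_rot: [[0.002, -0.668, 0.744], [0.001, 0.744, 0.668], [-1.0, -0.001, 0.002]]
force: [0.3, -0.0, -0.3]
grip_width: 0.0856
```

```bash
python3 - <<'E'
from h import *
im=eyes.camera('scene');cv2.imwrite('pics/s7.png',im)
a=cv2.imread('pics/scene0.png')
for t in ['knob_grip','lid_edge']:
    print(t,[(np.round(loc(d['location'])),round(d['p'],2)) for d in models.tip_of(t,'scene')[:2]])
d=cv2.absdiff(im,a).max(2)>60; print('diff px round centrifuge/things',d[170:420,240:440].sum())
cv2.imwrite('pics/s7c.png',cv2.resize(np.hstack([a[150:420,230:440],im[150:420,230:440]]),(780,500)))
s=bot.observe();print(s['clock'],s['position'],s['force'],s['grip_width'])
E
```

```text
knob_grip [(array([-122.,    2.,  152.]), 0.59)]
lid_edge []
diff px round centrifuge/things 101
20.225 [ 0.45861208 -0.11609639  0.27738751] [ 0.19138733 -0.27407376 -0.2892861 ] 0.08527655098126566
```

View pics/s7c.png

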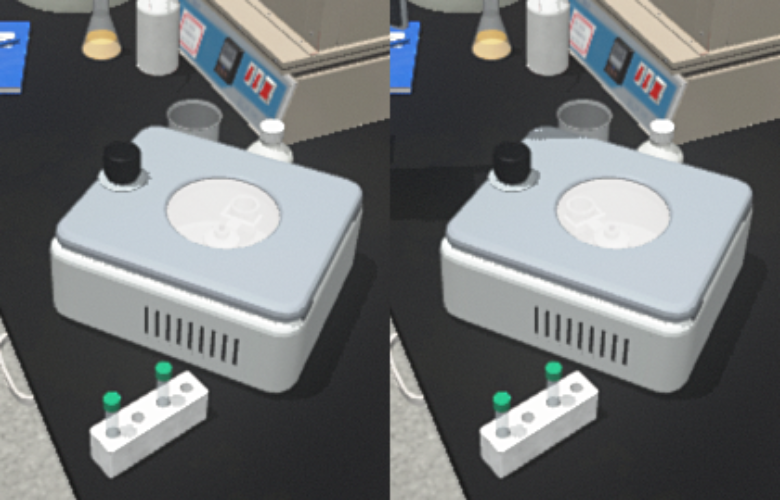

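The before and after pictures match: lid fully shut, and bottle, beaker and block unmoved. Only the rotor seen through the window has turned. Handing in.

```bash
python3 -c "
from rig import workorder
print(workorder.close_job())"
```

```text
the job is handed in; nothing more can be done
None
```

The rotor turns freely, the lid is shut again, and the job was handed in at about 20 s of the 72 s allowed.

- **Catch:** the lid was held (32 N for 3.5 mm of lift). A quarter turn of the knob freed it, and I left the knob at that angle.
- **Opening:** I raised the lid until it met its stop, with about 33 N of reaction. The position check put the lid edge within about 5 mm of its fully open point, and the lid stayed there when released.
- **Rotor:** I pushed the right-hand cup with the closed fingers and withdrew. Wrist pictures then showed it turning about 30° in 0.15 s with nothing touching it.
- **Closing:** I lowered the lid slowly by its knob. It seated at the same height as at the start, and pressing with 34 N moved it only another 0.5 mm.
- **Last checks:** the knob was measured within about 2 mm of its shut position. Before and after pictures show the bottle, beaker and tube block unmoved. The arm is clear, with no force on it.

Two things did not go cleanly: one move call was refused for a missing twist and sent again correctly, and in the final picture the network did not find the lid edge. I judged the lid shut from the knob position, the seating height and the picture instead.

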